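# Set and close a quick-release clamp on a brass block

## Robot

A 6-joint arm with a two-finger parallel gripper is mounted at the origin on the work surface; the furniture and walls round the work are solid. World frame = base frame: x ahead of the robot, y to its left, z up, the work surface at z = 0. Lengths are in m, angles in rad, forces in N, time in s.
With the tool pointing down it reaches from about 0.3 to 0.85 m from the base axis. Payload 5.4 kg.
Tool frame: the origin (TCP) lies at the very end of the fingers, on their centre line; the grasp point (between the pads) lies 19 mm behind it; z points along the fingers, y is the line along which they close (so a half turn about z gives the same grasp; the last joint's range is limited). The gripper opens to 85 mm and grips with 20 to 120 N. Pads are 22 mm wide; open, the fingers measure 114 mm over their backs; the gripper's body (76 mm by 85 mm) begins 54 mm behind the grasp point. The pads swing forward as they close: fully open they stand 13 mm farther back than shut.
Start: joints at [-1.396, 0.158, 1.597, -0, 1.386, -0.21], TCP at [0.216, -0.533, 0.231] pointing down, gripper open.
Joint ranges: [-2.91, 2.91], [-0.94, 2.29], [0.18, 2.7], [-1.29, 4.43], [0.17, 2.64], [-3, 3]. Speed limits (rad/s): [2.57, 2.57, 3.14, 3.14, 3.14, 3.14].

## Interface

Orientations are given as a unit quaternion [x, y, z, w].
In Python, from workcell import r gives the robot as it stands.
- The arm moves only by the tool arm_command, never from a script. Its argument "deltas" is a list of rows, each a list of 2 entries, a list of its own where there are three numbers: the shift along the tool's x, y, z as a fraction of full scale, then the turn, a rotation vector about the tool's x, y, z as a fraction of full scale. In form: [[[tx, ty, tz], [wx, wy, wz]], ...]. A call has 1 to 20 rows; each row is the pose to reach, as a shift and turn from the pose commanded when the call began, along the tool's axes at that moment; what a row does not reach only later rows make up. Full scale, the value 1, is 20 cm for a shift and 30 degrees for a turn. A row lasts 1/8 s, in which the tool goes at most 62.5 mm and 10.7 degrees, less where a joint would pass 70% of its speed; a pose out of reach is approached as far as the arm can. A call with a number of a shift or a turn outside -1 to 1 is refused whole. A call with a gripper value outside its range is refused whole. "hand" is the opening, from -1 (shut) to 1 (fully open), set as the call begins (left out, the last holds). The fingers move at their own pace and stop on an object; the grip force is fixed at half the most. Time passes only in rows, so rows that repeat a pose let the fingers close. It gives the time, the measured TCP pose, the force, the opening and the grip force at its end, in the units of the state.
- r.read_state(): the state, without advancing time (a new reading comes with each control period).
- r.camera(name): name is "scene" or "top"; returns a dict with "pixels" (400x640x3 uint8, red, green, blue), "range_z" (400x640 float32, m along the optical axis (not along the pixel's ray), 0 where there is no reading), "K" (3x3 intrinsics, pixels), "distortion" ([k1, k2, p1, p2, k3] as OpenCV has them; the pictures are not rectified), "rvec" (rotation vector, rad) and "tvec" (3), from world to camera coordinates, as OpenCV has them. Camera axes: x right, y down, z forward; pixel columns grow to the right and rows downward; lengths in m; the calibration is good to about 2 mm. A picture is of the moment at which its call begins.
- r.close_job(): hands the job in; it is judged then, once.
The state is a dict: "t": time; "joints": joint angles; "dq": joint speeds; "effort": joint torques, N m; "eef_pos": TCP position; "orientation": TCP orientation; "ft_force": force on the tool from outside, world axes, zero at the start; "moment": the same for the moment, N m; "grip_width": opening from 0.0 (shut) to 1.0 (fully open); "grip_force": force on a finger pad.
Only numpy, scipy, OpenCV 4.12 (cv2) and the standard library are available. Lean on these libraries where they do the work, as an engineer would, in place of code of your own. Each camera call takes 0.05 s, during which the arm holds its last target. There are 200 camera calls.

## Task

Take the brass block out of its wooden rack and stand it flat on the bed of the quick-release clamp, centred between the two jaws with its ports up. With the block in place, turn the upright hand nut so that the cam lever, as it swings in, would first meet firm resistance about half-way through its swing; then swing the lever fully closed so that the block is held, and let go. Leave the finial, the beaker and the flux tin where they are.

Things in the scene. Friction and masses are not known exactly. Their poses are not given: they have to be found in the camera images.
- block_center (a point): Centre of the loose brass block: 62 mm along its x, 44 along y, 44 high, about 0.5 kg, two round ports on top, one in each end. Starts in the rack. In the clamp its x lies along the clamp's x (either way round) and its centre is 34 mm above the bench. The bench between rack and clamp on the robot's side (around x 0.44, y 0.13) is free for putting it down.
- rack: Fixed wooden rack, origin on the bench under its centre; the block stands on its 8 mm floor, x along the rack's x. An end rail (16 mm thick, 52 mm wide in y, top 54 mm above the bench) stands 3 mm off each end of the block, so in the rack it can only be gripped across its y (44 mm).
- clamp: Fixed clamp, grey base 110 mm (x) by 300 mm (y, -135 to +165), origin on the bench below the middle of the jaws; the base's top is the bed, 12 mm above the bench. Jaws close along y, are 72 mm wide in x and 57 mm high over the bench, flush with the block; the gap starts 7 to 16 mm wider than the block's 44 mm. Here the block can only be gripped by its end faces (62 mm apart in x).
- nut_jaw_face (a point): Middle of the face of the jaw on the clamp's +y side. Turning the hand nut clockwise moves it 4 mm toward -y per radian. Where it stands at a given nut angle differs between episodes. The nut is right when this face lies about 22 mm from the clamp's origin along its y (49 mm from the cam jaw face with the lever at 0).
- cam_jaw_face (a point): Middle of the face of the sprung jaw on the clamp's -y side, at y = -27 mm in the clamp's frame with the lever at 0. The lever moves it toward +y, 6.25 mm per radian: 5 mm at half swing (0.8), 10 mm fully closed (1.6), less what its spring gives against the block. The block slides on the bed as a jaw pushes it.
- jaw_spring (a joint): How far the sprung cam-side jaw is pushed back by the block, in m, 0 to 0.009; 0 when it is not pressing. It starts to give at 10 N, and 4 N more per mm.
- nut_grip (a point): Grip point of the upright hand nut, 66 mm above the bench on its vertical axis, 128 mm from the clamp's origin along +y: a black bar 56 mm long, 18 thick, its top 14 mm above this point, on a dark disc 48 mm wide with its top 46 mm above the bench. The point's x is along the bar (grip across y, 18 mm) and turns with it.
- nut (a joint): Angle of the hand nut, rad, 0 to 4.2; grows clockwise seen from above, which closes the gap. Starts too loose, at 0.6 to 1.4, and stays where it is left; about 0.3 N m to turn.
- lever_grip (a point): On the lever's upright round grip: black, 24 mm diameter, 54 mm high, its top 87 mm above the bench; this point 68 mm above the bench, 98 mm from the lever's vertical pivot. The steel arm under it lies 33 to 45 mm above the bench.
- lever_pivot (a point): On the vertical pivot axis of the lever, at the height of lever_grip, 90 mm from the clamp's origin along its -y.
- lever (a joint): Angle of the cam lever, rad. 0: open, pointing along the clamp's -y; 1.6: fully closed on its stop, pointing along the clamp's -x. It closes clockwise seen from above, and stays where it is left (self-locking). Starts at 0 to 0.3. With the nut set right the grip needs about 3 N at first and 4 to 5 N past half-way.
- brass_finial: Bystander: loose brass bed-knob, 40 mm wide, 59 mm high; origin at its foot.
- copper_beaker: Bystander: loose copper beaker with a handle, 70 x 89 mm, 68 mm high; origin at its foot.
- flux_tin: Bystander: loose round tin, 55 mm wide, 34 mm high; origin at its foot.
Mind the look-alikes: they are no part of the job. What is shaped like the part that bears block_center but green or turquoise is not meant.

How it is judged:
On the way:
1. the block stands flat on the bed between the jaws, and, before the lever is swung home, the nut is set so that the lever would meet the block about half-way (28 to 73 % of its swing) (x of block_center in the frame of clamp between -0.014 and 0.014 m and z of block_center in the frame of clamp between 0.03 and 0.0375 m and angle between the x axis of block_center and the x axis of clamp, either way round below 0.12 rad and angle between block_center's own z axis and vertical below 0.08 rad and y of nut_jaw_face in the frame of clamp between 0.0198 and 0.0243 m and value of joint lever below 1.15 rad), for 0.2 s.
At the end, for the whole second after the job is handed in: The block stands flat on the bed (middle within 14 mm along x, centre 30 to 37.5 mm high, square within 0.12 rad, upright within 0.08), the lever is closed (over 1.5 rad) and still, and the block pushes the cam-side jaw back 2.2 to 7.7 mm on its springs; all released (x of block_center in the frame of clamp between -0.014 and 0.014 m and z of block_center in the frame of clamp between 0.03 and 0.0375 m and angle between the x axis of block_center and the x axis of clamp, either way round below 0.12 rad and angle between block_center's own z axis and vertical below 0.08 rad and value of joint lever above 1.5 rad and value of joint jaw_spring between 0.0022 and 0.0077 m and velocity of joint lever between -0.05 and 0.05 rad/s); the robot touches nothing.
It fails at once if the brass finial is shifted more than 25 mm (distance of brass_finial from where it was at the start of the episode above 0.025 m).
It fails at once if the copper beaker is shifted more than 25 mm (distance of copper_beaker from where it was at the start of the episode above 0.025 m).
It fails at once if the flux tin is shifted more than 25 mm (distance of flux_tin from where it was at the start of the episode above 0.025 m).
It also fails if it takes over 72 s, if anything falls off the work surface, if the arm or the gripper's body presses on something with over 40 N, if the wrist force passes 120 N, or if a joint passes its speed limit or range.

## Working session

There is one attempt and no reset: what is moved stays moved. The work goes in short steps, Python scripts to look and compute and a tool call to move; the robot and the scene stay as the last step left them, time stands still between calls to the robot, and variables do not carry over. Pictures are saved under pics/ and viewed, at most 10 in all, crops included, and the job is handed in when it is done.

Besides the shell and the picture viewer there is one more tool, called after ">>>" in YAML: its name, and indented under it one key for each argument. arm_command: Moves the arm, as the interface text tells. Shift numbers are shares of 20 cm and turn numbers shares of 30 degrees, none past 1 either way. Its arguments: {"type":"object","properties":{"deltas":{"type":"array"},"hand":{"type":"number"}},"required":["deltas"]}

```bash
mkdir -p pics; ls
cat > h.py <<'E'
import numpy as np, cv2
from workcell import r
def cam(n,save=None):
    c=r.camera(n)
    if save: cv2.imwrite('pics/'+save,cv2.cvtColor(c['pixels'],cv2.COLOR_RGB2BGR))
    return c
def cloud(c):
    h,w=c['range_z'].shape
    u,v=np.meshgrid(np.arange(w),np.arange(h))
    p=cv2.undistortPoints(np.stack([u,v],-1).reshape(-1,1,2).astype(np.float64),np.array(c['K']),np.array(c['distortion'])).reshape(h,w,2)
    z=c['range_z'].astype(float)
    P=np.dstack([p[...,0]*z,p[...,1]*z,z])
    R=cv2.Rodrigues(np.array(c['rvec'],float))[0]
    W=(P-np.array(c['tvec']).ravel())@R
    W[z==0]=np.nan
    return W
E
python3 - <<'E'
from h import *
for n in('scene','top'):
    c=cam(n,n+'1.png'); W=cloud(c); np.savez(n+'1.npz',W=W,p=c['pixels'])
    R=cv2.Rodrigues(np.array(c['rvec'],float))[0]; print(n,-R.T@np.array(c['tvec']).ravel(),np.isnan(W).mean())
print(r.read_state())
E
```

```text
pics
scene [-0.32196432  0.5659484   0.75999364] 0.00869140625
top [ 0.26910238 -0.00805474  1.54734836] 0.0040859375
{'t': 0.1, 'joints': array([-1.39610088e+00,  1.59022035e-01,  1.59812197e+00,  1.26753333e-05,
        1.38619646e+00, -2.10104392e-01]), 'dq': array([-0.00164676, -0.00082941, -0.00278909,  0.00029572,  0.00066619,
       -0.0010624 ]), 'effort': array([-3.05953463e-04, -3.96993148e+01, -3.32337642e+01, -1.61886637e-04,
        4.23977137e-03,  1.59348775e-05]), 'eef_pos': array([ 0.21572427, -0.53240881,  0.23038728]), 'orientation': array([ 9.81548010e-01,  1.91213861e-01,  2.16992119e-05, -8.73657845e-04]), 'ft_force': array([0.22580768, 0.16636092, 0.08009771]), 'moment': array([ 0.00185833,  0.04092151, -0.00899845]), 'grip_force': 0.0, 'grip_width': 0.9985633682722392}
```

```bash
ls pics
```

```text
scene1.png
top1.png
```

View pics/top1.png

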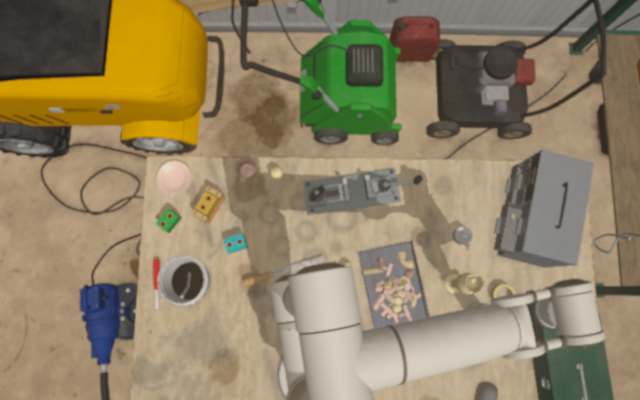

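View pics/scene1.png

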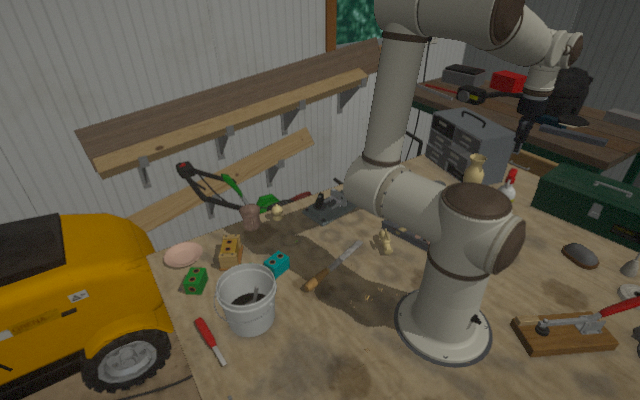

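The top view shows the rack with the block at about (208,203). The clamp is at about (352,190), with the nut at (318,190) and the lever grip at (418,180). The beaker is at (247,170), the finial at (275,172) and a tin at about (462,234). The scene view confirms the layout, with the clamp partly hidden by the arm. Next I measure from the top view's depth.

Run:
```python
from h import *
d=np.load('top1.npz');W=d['W'];p=d['p']
im=cv2.cvtColor(p,cv2.COLOR_RGB2BGR)
a=cv2.resize(im[145:250,150:290],None,fx=5.5,fy=5.5,interpolation=cv2.INTER_CUBIC)[:,:770]
cv2.imwrite('pics/c1.png',a)
b=cv2.resize(im[150:260,290:480],None,fx=4.2,fy=4.2,interpolation=cv2.INTER_CUBIC)
cv2.imwrite('pics/c2.png',b)
def rect(name,m,pix=True):
    q=W[m]; q=q[~np.isnan(q[:,0])]
    r_=cv2.minAreaRect(q[:,:2].astype(np.float32)*1000)
    print(name,len(q),'med',np.median(q,0).round(4),'rect',np.round(r_[0],1),np.round(r_[1],1),round(r_[2],1))
v,u=np.mgrid[:400,:640]
def box(u0,u1,v0,v1): return (u>=u0)&(u<u1)&(v>=v0)&(v<v1)
print('bench z',np.nanmedian(W[270:300,215:235,2]))
B=box(188,228,180,226)
Z=W[...,2]
rect('rack>40',B&(Z>.042)); rect('rack all',B&(Z>.02)); rect('block in rack/low',B&(Z>.03))
C=box(295,408,165,216)
rect('clamp base',C&(Z>.006)&(Z<.02)); rect('jaws',C&(Z>.05)&box(335,408,165,216))
rect('nut',box(300,335,170,210)&(Z>.06)); rect('disc',box(300,335,170,210)&(Z>.035))
rect('grip',box(408,430,165,195)&(Z>.07))
for n,b_ in (('beaker',box(232,264,150,185)),('finial',box(266,286,160,185)),('tin',box(450,476,220,248))): rect(n,b_&(Z>.02)); print(np.nanmax(Z[b_]))
```

```text
bench z -0.001490658439197319
rack>40 453 med [0.514  0.3391 0.0514] rect [514.  339.4] [53.6 97.9] 60.0
rack all 519 med [0.5134 0.3372 0.0509] rect [529.1 366.9] [119.   97.5] 61.3
block in rack/low 490 med [0.5134 0.3381 0.0511] rect [514.  339.4] [53.6 97.9] 60.0
clamp base 1805 med [ 0.5535 -0.1202  0.0114] rect [ 567.5 -110.4] [162.8 357.1] 0.6
jaws 214 med [ 0.5656 -0.1516  0.0556] rect [ 571.4 -183.5] [ 72.1 199.7] 8.4
nut 115 med [5.424e-01 2.000e-04 7.760e-02] rect [5.436e+02 3.000e-01] [18.7 56.6] 43.3
disc 343 med [ 0.5415 -0.0029  0.0447] rect [542.8 -13.8] [67.1 84.7] 0.5
grip 53 med [ 0.5888 -0.311   0.0844] rect [ 589.9 -312.3] [21.6 25. ] 44.8
beaker 245 med [0.6361 0.2329 0.0529] rect [622.9 221.2] [74.6 68.6] 23.4
0.07313167859391345
finial 120 med [0.6125 0.1277 0.045 ] rect [614.4 128.7] [35.3 36.7] 88.6
0.06176278873702413
tin 268 med [ 0.4236 -0.4561  0.0322] rect [ 424.8 -456.9] [54.8 55.3] 62.2
0.04107898969302078
```

View pics/c1.png

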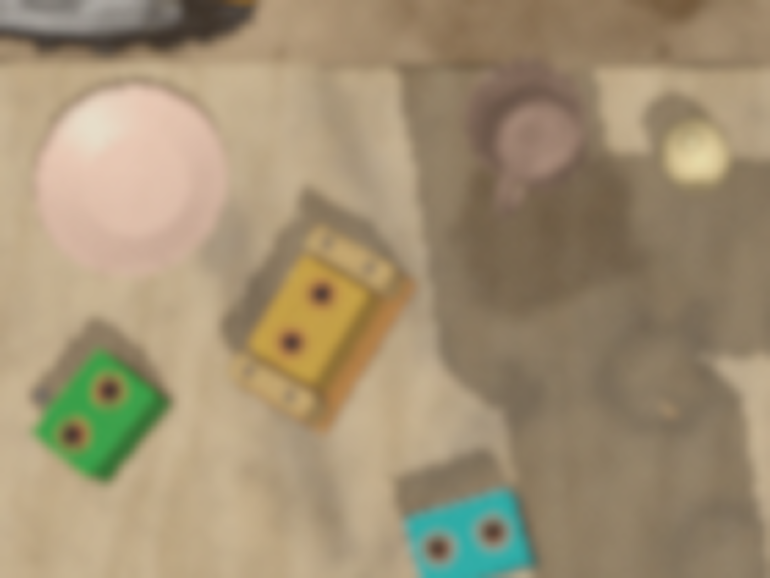

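View pics/c2.png

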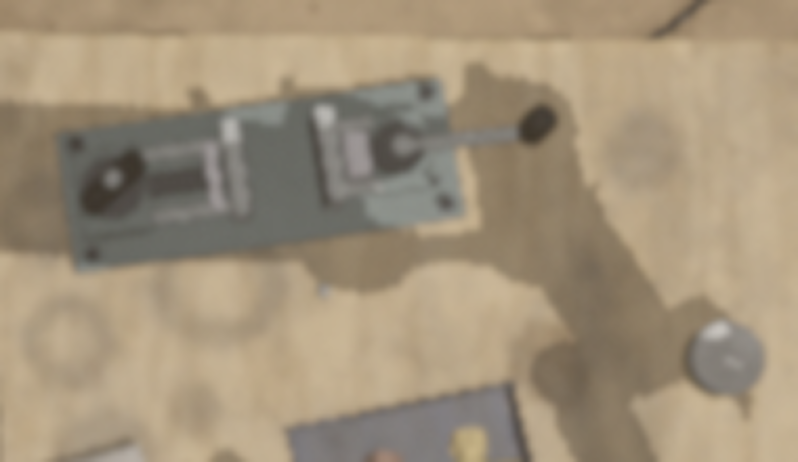

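The crops show the brass block in its rack at yaw ≈ -30°, centred at about (0.514, 0.339). The clamp is at yaw ≈ 8.5° with its origin near (0.562, -0.126), the lever is ≈ 0, and the bar is at about -46°. Now a helper for the move numbers.

```bash
cat > g.py <<'E'
# usage: g.py x y z psi [x y z psi ...] : successive goals, deltas each relative to the pose before (first: measured)
import sys, numpy as np
from scipy.spatial.transform import Rotation as Ro
from workcell import r
s=r.read_state(); p=s['eef_pos']; R=Ro.from_quat(s['orientation'])
x=R.as_matrix()[:,0]
print('t',round(s['t'],2),'p',p.round(4),'psi',np.degrees(np.arctan2(x[1],x[0])).round(2),'q',s['joints'].round(2),'F',s['ft_force'].round(1),'M',s['moment'].round(2),'w',round(s['grip_width'],3),s['grip_force'])
a=np.array(sys.argv[1:],float).reshape(-1,4)
for g in a:
    k=np.radians(g[3]); c,n=np.cos(k),np.sin(k)
    G=Ro.from_matrix([[c,n,0],[n,-c,0],[0,0,-1]])
    print(g,(R.inv().apply(g[:3]-p)/.2).round(3).tolist(),((R.inv()*G).as_rotvec()/np.radians(30)).round(3).tolist())
    p,R=g[:3],G
E
python3 g.py .36 -.40 .26 8 .42 -.22 .26 -10 .46 -.04 .26 -30 .49 .15 .26 -30 .514 .339 .26 -30 .514 .339 .12 -30 .514 .339 .018 -30
```

```text
t 0.1 p [ 0.2157 -0.5324  0.2304] psi 22.05 q [-1.4   0.16  1.6   0.    1.39 -0.21] F [0.2 0.2 0.1] M [ 0.    0.04 -0.01] w 0.999 0.0
[ 0.36 -0.4   0.26  8.  ] [0.917, -0.343, -0.147] [-0.003, -0.0, 0.468]
[  0.42  -0.22   0.26 -10.  ] [0.422, -0.849, 0.0] [0.0, 0.0, 0.6]
[  0.46  -0.04   0.26 -30.  ] [0.041, -0.921, 0.0] [0.0, 0.0, 0.667]
[  0.49   0.15   0.26 -30.  ] [-0.345, -0.898, 0.0] [0.0, 0.0, 0.0]
[  0.514   0.339   0.26  -30.   ] [-0.369, -0.878, 0.0] [0.0, 0.0, 0.0]
[  0.514   0.339   0.12  -30.   ] [0.0, 0.0, 0.7] [0.0, 0.0, 0.0]
[ 5.14e-01  3.39e-01  1.80e-02 -3.00e+01] [0.0, 0.0, 0.51] [0.0, 0.0, 0.0]
```

>>> arm_command:
  deltas:
    - [[0.92,-0.34,-0.15],[0,0,0.47]]
    - [[0.92,-0.34,-0.15],[0,0,0.47]]
    - [[0.92,-0.34,-0.15],[0,0,0.47]]
    - [[0.92,-0.34,-0.15],[0,0,0.47]]
  hand: 1

```text
t: 0.6
eef_pos: [0.363, -0.3985, 0.2617]
orientation: [0.997, 0.071, 0.0, 0.0]
ft_force: [-0.3, -0.6, -0.1]
grip_width: 0.997
grip_force: 0.0
```

>>> arm_command:
  deltas:
    - [[0.42,-0.85,0],[0,0,0.6]]
    - [[0.42,-0.85,0],[0,0,0.6]]
    - [[0.42,-0.85,0],[0,0,0.6]]
    - [[0.42,-0.85,0],[0,0,0.6]]

```text
t: 1.1
eef_pos: [0.4208, -0.2182, 0.2609]
orientation: [0.996, -0.085, -0.0, -0.0]
ft_force: [-0.3, -0.4, 0.2]
grip_width: 1.002
grip_force: 0.0
```

>>> arm_command:
  deltas:
    - [[0.04,-0.92,0],[0,0,0.67]]
    - [[0.04,-0.92,0],[0,0,0.67]]
    - [[0.04,-0.92,0],[0,0,0.67]]
    - [[0.04,-0.92,0],[0,0,0.67]]

```text
t: 1.6
eef_pos: [0.4607, -0.0397, 0.261]
orientation: [0.966, -0.259, -0.0, 0.0]
ft_force: [-0.4, -0.1, 1.5]
grip_width: 0.996
grip_force: 0.0
```

>>> arm_command:
  deltas:
    - [[-0.34,-0.9,0],[0,0,0]]
    - [[-0.34,-0.9,0],[0,0,0]]
    - [[-0.34,-0.9,0],[0,0,0]]
    - [[-0.34,-0.9,0],[0,0,0]]

```text
t: 2.1
eef_pos: [0.4927, 0.15, 0.2608]
orientation: [0.966, -0.258, -0.0, 0.0]
ft_force: [-0.1, -0.7, -0.3]
grip_width: 0.998
grip_force: 0.0
```

>>> arm_command:
  deltas:
    - [[-0.37,-0.88,0],[0,0,0]]
    - [[-0.37,-0.88,0],[0,0,0]]
    - [[-0.37,-0.88,0],[0,0,0]]
    - [[-0.37,-0.88,0],[0,0,0]]
    - [[-0.37,-0.88,0],[0,0,0]]

```text
t: 2.72
eef_pos: [0.5177, 0.336, 0.2607]
orientation: [0.965, -0.261, -0.0, 0.001]
ft_force: [1.0, -0.4, 0.6]
grip_width: 1.001
grip_force: 0.0
```

```bash
python3 g.py .514 .339 .12 -30 .514 .339 .018 -30
python3 - <<'E'
from h import *
c=cam('top'); W=cloud(c); Z=W[...,2]
im=cv2.cvtColor(c['pixels'],cv2.COLOR_RGB2BGR)
y0=-.126;th=np.radians(8.5); o=np.array([.562,-.126])
ex=np.array([np.cos(th),np.sin(th)]);ey=np.array([-np.sin(th),np.cos(th)])
D=W[...,:2]-o; X=D@ex;Y=D@ey
m=(abs(X)<.03)&(abs(Y)<.07)
for lo in np.arange(-.07,.07,.004):
    k=m&(Y>=lo)&(Y<lo+.004); print(round(lo*1000),k.sum(),np.nanpercentile(Z[k],[10,50,90]).round(3) if k.any() else '')
np.savez('top2.npz',W=W,p=c['pixels'],X=X,Y=Y)
cv2.imwrite('pics/c3.png',cv2.resize(im[150:230,290:440],None,fx=5.2,fy=5.2,interpolation=cv2.INTER_CUBIC))
b=(abs(X)<.2)&(Y>-.3)&(Y<.3)&(Z>.006)&(Z<.018)&(abs(X)<.065)&(Y<.175)&(Y>-.145)
print(cv2.minAreaRect((W[b][:,:2]*1000).astype(np.float32)))
E
```

```text
t 2.73 p [0.5177 0.336  0.2607] psi -30.25 q [ 0.38  0.25  1.43 -0.    1.46  2.48] F [ 1.  -0.4  0.6] M [-0.01 -0.09  0.  ] w 1.001 0.0
[  0.514   0.339   0.12  -30.   ] [-0.024, -0.005, 0.704] [0.003, -0.001, -0.008]
[ 5.14e-01  3.39e-01  1.80e-02 -3.00e+01] [0.0, 0.0, 0.51] [0.0, 0.0, 0.0]
-70 26 [0.016 0.03  0.042]
-66 23 [0.027 0.034 0.04 ]
-62 22 [0.013 0.035 0.041]
-58 30 [0.011 0.035 0.04 ]
-54 27 [0.018 0.035 0.039]
-50 30 [0.009 0.027 0.038]
-46 1 [0.035 0.035 0.035]
-42 20 [0.053 0.056 0.059]
-38 24 [0.054 0.056 0.059]
-34 24 [0.053 0.056 0.061]
-30 59 [0.01  0.042 0.057]
-26 23 [0.009 0.012 0.013]
-22 23 [0.006 0.011 0.015]
-18 22 [0.005 0.011 0.017]
-14 26 [0.007 0.011 0.016]
-10 22 [0.008 0.012 0.015]
-6 23 [0.008 0.011 0.015]
-2 24 [0.007 0.012 0.016]
2 22 [0.005 0.01  0.017]
6 22 [0.006 0.01  0.014]
10 23 [0.007 0.011 0.014]
14 25 [0.007 0.012 0.015]
18 22 [0.007 0.012 0.015]
22 11 [0.008 0.014 0.017]
26 13 [0.052 0.054 0.059]
30 26 [0.053 0.056 0.059]
34 22 [0.05  0.056 0.06 ]
38 42 [0.015 0.054 0.06 ]
42 27 [0.01  0.028 0.033]
46 18 [0.029 0.035 0.04 ]
50 22 [0.031 0.037 0.041]
54 27 [0.011 0.034 0.039]
58 30 [0.009 0.027 0.036]
62 24 [0.01  0.029 0.036]
66 22 [0.011 0.03  0.037]
((560.9586791992188, -109.87586975097656), (127.33956146240234, 306.0229187011719), 7.5136895179748535)
```

View pics/c3.png

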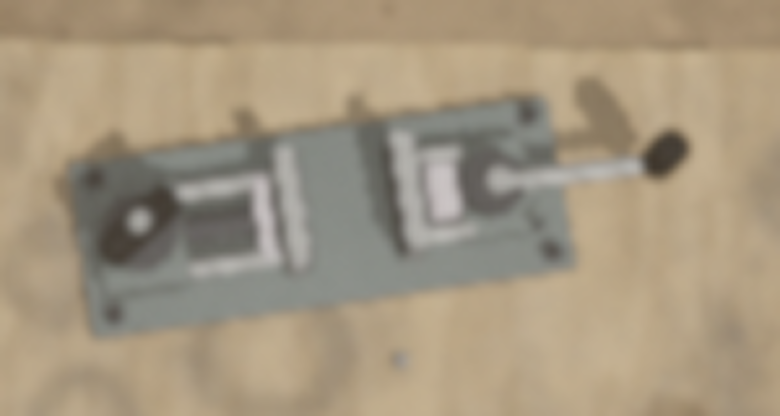

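The crop shows the clamp clear of the arm, with the nut jaw at about x=290, the cam jaw at about x=400 and the lever near 0 in its pixels. The gap is roughly 54 mm and I will check it by contact later. Next I grasp the block.

>>> arm_command:
  deltas:
    - [[-0.025,-0.005,0.5],[0,0,-0.01]]
    - [[-0.025,-0.005,0.9],[0,0,-0.01]]
    - [[-0.025,-0.005,0.95],[0,0,-0.01]]
    - [[-0.025,-0.005,0.95],[0,0,-0.01]]
    - [[-0.025,-0.005,0.95],[0,0,-0.01]]
    - [[-0.025,-0.005,0.95],[0,0,-0.01]]
    - [[-0.025,-0.005,0.95],[0,0,-0.01]]

```text
t: 3.65
eef_pos: [0.5145, 0.342, 0.0741]
orientation: [0.966, -0.258, 0.002, -0.001]
ft_force: [1.1, 0.2, -0.1]
grip_width: 1.0
grip_force: 0.0
```

>>> arm_command:
  deltas:
    - [[0,0,0.13],[0,0,0]]
    - [[0,0,0.26],[0,0,0]]
    - [[0,0,0.26],[0,0,0]]
    - [[0,0,0.26],[0,0,0]]

```text
t: 4.15
eef_pos: [0.5138, 0.342, 0.021]
orientation: [0.966, -0.258, 0.001, -0.001]
ft_force: [0.7, 0.0, 0.4]
grip_width: 1.0
grip_force: 0.0
```

```bash
python3 g.py .514 .339 .018 -30
```

```text
t 4.15 p [0.5138 0.342  0.021 ] psi -29.84 q [ 0.39  0.5   1.61 -0.    1.02  2.48] F [0.7 0.  0.4] M [-0.04 -0.04 -0.01] w 1.0 0.0
[ 5.14e-01  3.39e-01  1.80e-02 -3.00e+01] [0.008, 0.012, 0.015] [-0.004, -0.003, 0.005]
```

>>> arm_command:
  deltas:
    - [[0.01,0.012,0.01],[0,0,0]]
    - [[0.01,0.012,0.01],[0,0,0]]

```text
t: 4.4
eef_pos: [0.5139, 0.3383, 0.0181]
orientation: [0.966, -0.258, 0.001, -0.0]
ft_force: [1.2, -0.0, -0.1]
grip_width: 0.997
grip_force: 0.0
```

>>> arm_command:
  deltas:
    - [[0,0,0],[0,0,0]]
    - [[0,0,0],[0,0,0]]
    - [[0,0,0],[0,0,0]]
    - [[0,0,0],[0,0,0]]
    - [[0,0,0],[0,0,0]]
    - [[0,0,0],[0,0,0]]
    - [[0,0,0],[0,0,0]]
    - [[0,0,0],[0,0,0]]
  hand: -1

```text
t: 5.4
eef_pos: [0.5149, 0.3396, 0.0188]
orientation: [0.966, -0.258, 0.002, -0.002]
ft_force: [2.1, 5.5, 4.8]
grip_width: 0.508
grip_force: 62.9
```

```bash
python3 g.py .514 .339 .14 -30 .44 .15 .14 -10 .44 .13 .10 8.5 .44 .13 .012 8.5
```

```text
t 5.4 p [0.5149 0.3396 0.0188] psi -29.87 q [0.39 0.5  1.62 0.   1.02 2.48] F [2.1 5.5 4.8] M [ 0.76 -0.35 -0.  ] w 0.508 62.93631434440613
[  0.514   0.339   0.14  -30.   ] [-0.001, 0.003, -0.606] [-0.008, -0.004, 0.004]
[  0.44   0.15   0.14 -10.  ] [0.152, 1.003, 0.0] [0.0, 0.0, -0.667]
[0.44 0.13 0.1  8.5 ] [0.017, 0.098, 0.2] [0.0, 0.0, -0.617]
[0.44  0.13  0.012 8.5  ] [0.0, 0.0, 0.44] [0.0, 0.0, 0.0]
```

>>> arm_command:
  deltas:
    - [[0,0,-0.1],[0,0,0]]
    - [[0,0,-0.3],[0,0,0]]
    - [[0,0,-0.6],[0,0,0]]
    - [[0,0,-0.6],[0,0,0]]
    - [[0,0,-0.6],[0,0,0]]

```text
t: 6.02
eef_pos: [0.5116, 0.3374, 0.1356]
orientation: [0.966, -0.258, -0.002, 0.001]
ft_force: [-0.9, 0.1, -6.9]
grip_width: 0.508
grip_force: 63.9
```

>>> arm_command:
  deltas:
    - [[0.05,0.25,0],[0,0,-0.17]]
    - [[0.1,0.5,0],[0,0,-0.34]]
    - [[0.12,0.75,0],[0,0,-0.5]]
    - [[0.15,1.0,0],[0,0,-0.67]]
    - [[0.15,1.0,0],[0,0,-0.67]]
    - [[0.15,1.0,0],[0,0,-0.67]]

```text
t: 6.78
eef_pos: [0.4383, 0.1498, 0.1355]
orientation: [0.996, -0.086, -0.002, 0.0]
ft_force: [0.6, 0.9, -5.4]
grip_width: 0.503
grip_force: 65.1
```

```bash
python3 g.py .44 .13 .06 8.5 .44 .13 .0115 8.5
```

```text
t 6.78 p [0.4383 0.1498 0.1355] psi -9.81 q [ 0.07 -0.03  2.    0.    1.18  1.81] F [ 0.6  0.9 -5.4] M [-0.02 -0.07  0.02] w 0.503 65.07915616035461
[0.44 0.13 0.06 8.5 ] [0.027, 0.096, 0.378] [0.0, 0.007, -0.61]
[0.44   0.13   0.0115 8.5   ] [0.0, 0.0, 0.242] [0.0, 0.0, 0.0]
```

>>> arm_command:
  deltas:
    - [[0.02,0.05,0.15],[0,0,-0.3]]
    - [[0.027,0.096,0.35],[0,0,-0.61]]
    - [[0.027,0.096,0.35],[0,0,-0.61]]
    - [[0.027,0.096,0.35],[0,0,-0.61]]
    - [[0.027,0.096,0.35],[0,0,-0.61]]

```text
t: 7.4
eef_pos: [0.4434, 0.1307, 0.069]
orientation: [0.997, 0.074, 0.002, 0.0]
ft_force: [-0.9, 0.4, -6.0]
grip_width: 0.506
grip_force: 65.0
```

```bash
python3 g.py .44 .13 .0115 8.5
```

```text
t 7.4 p [0.4434 0.1307 0.069 ] psi 8.52 q [0.02 0.07 2.05 0.   1.03 1.45] F [-0.9  0.4 -6. ] M [ 0.   -0.01  0.02] w 0.506 65.02935290336609
[0.44   0.13   0.0115 8.5   ] [-0.019, 0.001, 0.288] [0.001, -0.007, 0.001]
```

>>> arm_command:
  deltas:
    - [[0,0,0.15],[0,0,0]]
    - [[0,0,0.24],[0,0,0]]
    - [[0,0,0.27],[0,0,0]]
    - [[0,0,0.285],[0,0,0]]
    - [[0,0,0.29],[0,0,0]]
    - [[0,0,0.29],[0,0,0]]

```text
t: 8.15
eef_pos: [0.4429, 0.1303, 0.0108]
orientation: [0.997, 0.074, 0.001, -0.0]
ft_force: [-4.5, -1.3, 5.8]
grip_width: 0.506
grip_force: 66.5
```

```bash
python3 g.py .44 .13 .0115 8.5
```

```text
t 8.15 p [0.4429 0.1303 0.0108] psi 8.54 q [0.02 0.18 2.06 0.   0.9  1.44] F [-4.5 -1.3  5.8] M [0.15 0.67 0.04] w 0.506 66.48329615592957
[0.44   0.13   0.0115 8.5   ] [-0.015, -0.001, -0.003] [0.0, -0.003, 0.001]
```

>>> arm_command:
  deltas:
    - [[0,0,0],[0,0,0]]
    - [[0,0,0],[0,0,0]]
    - [[0,0,0],[0,0,0]]
    - [[0,0,0],[0,0,0]]
    - [[0,0,-0.2],[0,0,0]]
    - [[0,0,-0.45],[0,0,0]]
    - [[0,0,-0.45],[0,0,0]]
  hand: 1

```text
t: 9.02
eef_pos: [0.4454, 0.1303, 0.1034]
orientation: [0.997, 0.075, 0.005, 0.0]
ft_force: [-0.1, -0.6, 0.3]
grip_width: 0.998
grip_force: 0.0
```

>>> arm_command:
  deltas:
    - [[0,0,0],[0,0,-0.35]]
    - [[0,0,0],[0,0,-0.7]]
    - [[0,0,0],[0,0,-1]]
    - [[0,0,0],[0,0,-1]]

```text
t: 9.52
eef_pos: [0.441, 0.1301, 0.0982]
orientation: [0.944, 0.329, -0.001, -0.0]
ft_force: [0.0, -0.1, -0.7]
grip_width: 1.0
grip_force: 0.0
```

>>> arm_command:
  deltas:
    - [[0,0,0],[0,0,-0.35]]
    - [[0,0,0],[0,0,-0.7]]
    - [[0,0,0],[0,0,-1]]
    - [[0,0,0],[0,0,-1]]

```text
t: 10.02
eef_pos: [0.4414, 0.1301, 0.0987]
orientation: [0.828, 0.561, -0.0, -0.0]
ft_force: [0.1, -0.5, 0.1]
grip_width: 1.002
grip_force: 0.0
```

>>> arm_command:
  deltas:
    - [[0,0,0],[0,0,-0.35]]
    - [[0,0,0],[0,0,-0.7]]
    - [[0,0,0],[0,0,-1]]
    - [[0,0,0],[0,0,-1]]
    - [[0,0,0],[0,0,-1]]

```text
t: 10.65
eef_pos: [0.4417, 0.1301, 0.0991]
orientation: [0.654, 0.756, -0.0, -0.0]
ft_force: [-0.5, -0.0, -0.4]
grip_width: 0.998
grip_force: 0.0
```

```bash
python3 g.py .4425 .1300 .03 98.5 .4425 .13 .014 98.5
python3 - <<'E'
from h import *
c=cam('scene','s2.png')
E
```

```text
t 10.65 p [0.4417 0.1301 0.0991] psi 98.28 q [ 0.02  0.01  2.03  0.    1.1  -0.12] F [-0.5 -0.  -0.4] M [ 0.04  0.03 -0.01] w 0.998 0.0
[4.425e-01 1.300e-01 3.000e-02 9.850e+01] [-0.001, 0.004, 0.346] [-0.001, -0.0, -0.007]
[4.425e-01 1.300e-01 1.400e-02 9.850e+01] [0.0, 0.0, 0.08] [0.0, 0.0, 0.0]
```

View pics/s2.png

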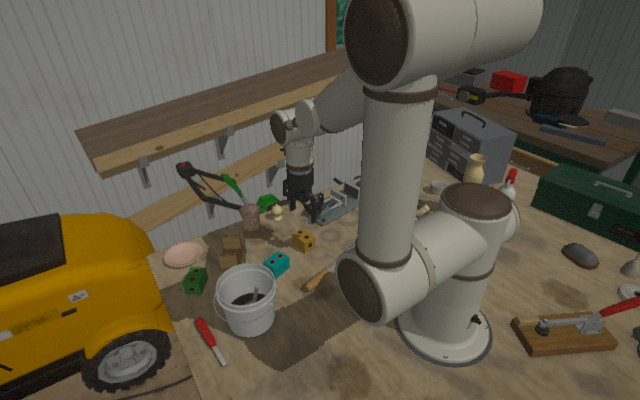

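The picture shows the block upright on the bench at about (303,240), with the gripper above and behind it. I'll check the block's position numerically before I descend.

Run:
```python
from h import *
c=cam('scene'); W=cloud(c); hsv=cv2.cvtColor(c['pixels'],cv2.COLOR_RGB2HSV)
s=(slice(225,255),slice(285,322))
m=(W[s][...,2]>.038)&(W[s][...,2]<.052); q=W[s][m]; print(len(q),np.median(q,0)); rr=cv2.minAreaRect((q[:,:2]*1000).astype(np.float32)); print(rr)
R=cv2.Rodrigues(np.array(c['rvec'],float))[0]
print(cv2.projectPoints(np.array([[.4417,.1301,.099],[.443,.130,.044]]),np.array(c['rvec'],float),np.array(c['tvec'],float),np.array(c['K']),np.array(c['distortion']))[0])
```

```text
192 [0.43617884 0.131187   0.0412818 ]
((437.7190246582031, 130.7412109375), (63.71463394165039, 46.01171875), 9.75515079498291)
[[[301.96387045 219.56551881]]

 [[302.43787953 233.57787834]]]
```

>>> arm_command:
  deltas:
    - [[0,-0.012,0.2],[0,0,-0.007]]
    - [[0,-0.012,0.38],[0,0,-0.007]]
    - [[0,-0.012,0.43],[0,0,-0.007]]
    - [[0,-0.012,0.435],[0,0,-0.007]]
    - [[0,-0.012,0.435],[0,0,-0.007]]

```text
t: 11.38
eef_pos: [0.4408, 0.1298, 0.0137]
orientation: [0.651, 0.759, 0.001, 0.001]
ft_force: [0.2, 0.0, 0.4]
grip_width: 1.002
grip_force: 0.0
```

>>> arm_command:
  deltas:
    - [[0,0,0],[0,0,0]]
    - [[0,0,0],[0,0,0]]
    - [[0,0,0],[0,0,0]]
    - [[0,0,0],[0,0,0]]
    - [[0,0,0],[0,0,0]]
    - [[0,0,0],[0,0,0]]
    - [[0,0,0],[0,0,0]]
  hand: -1

```text
t: 12.25
eef_pos: [0.4404, 0.1298, 0.0137]
orientation: [0.651, 0.759, 0.001, 0.001]
ft_force: [-1.4, -0.0, 6.3]
grip_width: 0.717
grip_force: 66.5
```

```bash
python3 g.py .44 .13 .12 98.5 .50 -.02 .14 98.5 .562 -.126 .14 98.5 .562 -.126 .08 98.5
```

```text
t 12.25 p [0.4404 0.1298 0.0137] psi 98.75 q [ 0.02  0.17  2.07 -0.    0.9  -0.13] F [-1.4 -0.   6.3] M [-0.04  0.32  0.  ] w 0.717 66.45148515701294
[ 0.44  0.13  0.12 98.5 ] [0.001, -0.001, -0.532] [0.003, 0.001, 0.008]
[ 5.00e-01 -2.00e-02  1.40e-01  9.85e+01] [-0.786, 0.186, -0.1] [0.0, 0.0, 0.0]
[ 0.562 -0.126  0.14  98.5  ] [-0.57, 0.228, 0.0] [0.0, 0.0, 0.0]
[ 5.62e-01 -1.26e-01  8.00e-02  9.85e+01] [0.0, 0.0, 0.3] [0.0, 0.0, 0.0]
```

>>> arm_command:
  deltas:
    - [[0,0,-0.15],[0,0,0]]
    - [[0,0,-0.4],[0,0,0]]
    - [[0,0,-0.62],[0,0,0]]
    - [[0,0,-0.62],[0,0,0]]
    - [[0,0,-0.62],[0,0,0]]

```text
t: 12.88
eef_pos: [0.4378, 0.1297, 0.1344]
orientation: [0.651, 0.759, -0.001, -0.001]
ft_force: [-0.1, 0.1, -4.9]
grip_width: 0.713
grip_force: 70.1
```

>>> arm_command:
  deltas:
    - [[-0.25,0.06,0],[0,0,0]]
    - [[-0.5,0.12,0],[0,0,0]]
    - [[-0.79,0.19,0],[0,0,0]]
    - [[-0.79,0.19,0],[0,0,0]]
    - [[-0.79,0.19,0],[0,0,0]]

```text
t: 13.5
eef_pos: [0.4991, -0.02, 0.1337]
orientation: [0.651, 0.759, -0.001, -0.003]
ft_force: [-0.3, 0.5, -6.2]
grip_width: 0.715
grip_force: 70.0
```

>>> arm_command:
  deltas:
    - [[-0.2,0.08,0],[0,0,0]]
    - [[-0.4,0.16,0],[0,0,0]]
    - [[-0.57,0.23,0],[0,0,0]]
    - [[-0.57,0.23,0],[0,0,0]]
    - [[-0.57,0.23,0],[0,0,0]]

```text
t: 14.12
eef_pos: [0.5627, -0.1243, 0.1348]
orientation: [0.651, 0.759, -0.0, -0.002]
ft_force: [-0.3, 0.1, -5.7]
grip_width: 0.713
grip_force: 70.0
```

```bash
python3 g.py .562 -.126 .08 98.5
```

```text
t 14.12 p [ 0.5627 -0.1243  0.1348] psi 98.83 q [-0.43  0.26  1.68  0.    1.21 -0.58] F [-0.3  0.1 -5.7] M [-0.01 -0.03 -0.02] w 0.713 69.97062563896179
[ 5.62e-01 -1.26e-01  8.00e-02  9.85e+01] [-0.008, -0.004, 0.274] [-0.005, -0.004, 0.011]
```

>>> arm_command:
  deltas:
    - [[-0.008,-0.004,0.15],[-0.005,-0.004,0.01]]
    - [[-0.008,-0.004,0.274],[-0.005,-0.004,0.01]]
    - [[-0.008,-0.004,0.274],[-0.005,-0.004,0.01]]
    - [[-0.008,-0.004,0.274],[-0.005,-0.004,0.01]]

```text
t: 14.62
eef_pos: [0.5636, -0.1273, 0.0824]
orientation: [0.653, 0.758, 0.001, 0.002]
ft_force: [0.1, 0.3, -4.5]
grip_width: 0.718
grip_force: 69.8
```

```bash
python3 g.py .562 -.126 .027 98.5
```

```text
t 14.62 p [ 0.5636 -0.1273  0.0824] psi 98.52 q [-0.43  0.32  1.72 -0.    1.1  -0.58] F [ 0.1  0.3 -4.5] M [-0.02 -0.02 -0.  ] w 0.718 69.77744936943054
[ 5.62e-01 -1.26e-01  2.70e-02  9.85e+01] [0.008, -0.008, 0.277] [0.007, 0.005, 0.001]
```

>>> arm_command:
  deltas:
    - [[0.007,-0.006,0.08],[0.004,0.003,0]]
    - [[0.007,-0.006,0.14],[0.004,0.003,0]]
    - [[0.007,-0.006,0.18],[0.004,0.003,0]]
    - [[0.007,-0.006,0.18],[0.004,0.003,0]]

```text
t: 15.12
eef_pos: [0.5612, -0.1265, 0.0443]
orientation: [0.653, 0.757, -0.0, -0.001]
ft_force: [-0.1, 0.8, -6.1]
grip_width: 0.719
grip_force: 69.8
```

>>> arm_command:
  deltas:
    - [[0,0,0.04],[0,0,0]]
    - [[0,0,0.08],[0,0,0]]
    - [[0,0,0.1],[0,0,0]]
    - [[0,0,0.1],[0,0,0]]

```text
t: 15.62
eef_pos: [0.5621, -0.1268, 0.0258]
orientation: [0.653, 0.757, -0.0, 0.0]
ft_force: [-1.8, 1.4, -0.8]
grip_width: 0.712
grip_force: 70.8
```

```bash
python3 g.py .562 -.126 .0265 98.5
```

```text
t 15.62 p [ 0.5621 -0.1268  0.0258] psi 98.46 q [-0.43  0.41  1.74 -0.    1.   -0.58] F [-1.8  1.4 -0.8] M [0.07 0.37 0.04] w 0.712 70.75881242752075
[ 5.62e-01 -1.26e-01  2.65e-02  9.85e+01] [0.004, 0.0, -0.003] [0.0, 0.001, -0.001]
```

>>> arm_command:
  deltas:
    - [[0.015,0,0],[0,0,0]]
    - [[0.015,0,0],[0,0,0]]

```text
t: 15.88
eef_pos: [0.5621, -0.124, 0.0258]
orientation: [0.653, 0.757, 0.0, 0.001]
ft_force: [0.2, -0.9, -2.8]
grip_width: 0.71
grip_force: 70.3
```

>>> arm_command:
  deltas:
    - [[0.01,0,0],[0,0,0]]
    - [[0.01,0,0],[0,0,0]]

```text
t: 16.12
eef_pos: [0.5617, -0.122, 0.0258]
orientation: [0.653, 0.757, 0.0, 0.001]
ft_force: [0.1, -1.4, -1.9]
grip_width: 0.714
grip_force: 70.4
```

>>> arm_command:
  deltas:
    - [[0.005,0,0],[0,0,0]]
    - [[0.005,0,0],[0,0,0]]

```text
t: 16.38
eef_pos: [0.5615, -0.1211, 0.0258]
orientation: [0.653, 0.757, 0.0, 0.001]
ft_force: [0.7, -2.2, -2.5]
grip_width: 0.712
grip_force: 70.5
```

```bash
python3 g.py
```

```text
t 16.38 p [ 0.5615 -0.1211  0.0258] psi 98.46 q [-0.42  0.4   1.74 -0.    1.   -0.57] F [ 0.7 -2.2 -2.5] M [-0.33 -0.17  0.08] w 0.712 70.47086477279663
```

>>> arm_command:
  deltas:
    - [[0.005,0,0],[0,0,0]]
    - [[0.005,0,0],[0,0,0]]

```text
t: 16.62
eef_pos: [0.5616, -0.121, 0.0258]
orientation: [0.653, 0.758, -0.0, 0.002]
ft_force: [1.3, -5.1, -4.4]
grip_width: 0.714
grip_force: 70.2
```

>>> arm_command:
  deltas:
    - [[0.005,0,0],[0,0,0]]
    - [[0.005,0,0],[0,0,0]]

```text
t: 16.88
eef_pos: [0.5615, -0.1209, 0.0259]
orientation: [0.653, 0.758, -0.001, 0.002]
ft_force: [2.3, -8.7, -4.4]
grip_width: 0.713
grip_force: 70.1
```

>>> arm_command:
  deltas:
    - [[0.005,0,0],[0,0,0]]
    - [[0.005,0,0],[0,0,0]]

```text
t: 17.12
eef_pos: [0.5616, -0.1209, 0.0259]
orientation: [0.653, 0.758, -0.001, 0.003]
ft_force: [1.6, -12.3, -6.0]
grip_width: 0.714
grip_force: 69.9
```

>>> arm_command:
  deltas:
    - [[0.005,0,0],[0,0,0]]
    - [[0.005,0,0],[0,0,0]]

```text
t: 17.38
eef_pos: [0.5616, -0.1209, 0.026]
orientation: [0.652, 0.758, -0.002, 0.004]
ft_force: [2.8, -14.9, -7.3]
grip_width: 0.713
grip_force: 69.7
```

>>> arm_command:
  deltas:
    - [[-0.03,0,0],[0,0,0]]
    - [[-0.06,0,0],[0,0,0]]
    - [[-0.06,0,0],[0,0,0]]

```text
t: 17.75
eef_pos: [0.5623, -0.1281, 0.0257]
orientation: [0.653, 0.757, 0.0, -0.0]
ft_force: [-1.3, 2.2, 2.7]
grip_width: 0.713
grip_force: 71.0
```

>>> arm_command:
  deltas:
    - [[-0.007,0,0],[0,0,0]]
    - [[-0.007,0,0],[0,0,0]]

```text
t: 18.0
eef_pos: [0.5624, -0.1289, 0.0258]
orientation: [0.653, 0.757, 0.001, -0.0]
ft_force: [-1.8, 5.1, 3.7]
grip_width: 0.717
grip_force: 71.2
```

>>> arm_command:
  deltas:
    - [[-0.007,0,0],[0,0,0]]
    - [[-0.007,0,0],[0,0,0]]

```text
t: 18.25
eef_pos: [0.5627, -0.1302, 0.0258]
orientation: [0.653, 0.757, 0.001, -0.0]
ft_force: [-1.0, 5.9, 4.8]
grip_width: 0.711
grip_force: 71.2
```

>>> arm_command:
  deltas:
    - [[-0.007,0,0],[0,0,0]]
    - [[-0.007,0,0],[0,0,0]]

```text
t: 18.5
eef_pos: [0.5628, -0.131, 0.0258]
orientation: [0.653, 0.757, 0.001, -0.001]
ft_force: [-1.0, 6.6, 4.9]
grip_width: 0.71
grip_force: 71.4
```

```bash
python3 g.py
```

```text
t 18.5 p [ 0.5628 -0.131   0.0258] psi 98.49 q [-0.44  0.41  1.73  0.    1.   -0.59] F [-1.   6.6  4.9] M [1.19 0.04 0.13] w 0.71 71.37215852737427
```

>>> arm_command:
  deltas:
    - [[-0.005,0,0],[0,0,0]]
    - [[-0.005,0,0],[0,0,0]]

```text
t: 18.75
eef_pos: [0.5628, -0.1311, 0.0258]
orientation: [0.653, 0.758, 0.001, -0.002]
ft_force: [-1.7, 11.3, 6.6]
grip_width: 0.715
grip_force: 71.6
```

>>> arm_command:
  deltas:
    - [[-0.005,0,0],[0,0,0]]
    - [[-0.005,0,0],[0,0,0]]

```text
t: 19.0
eef_pos: [0.5628, -0.1311, 0.0258]
orientation: [0.653, 0.758, 0.002, -0.002]
ft_force: [-2.4, 14.1, 8.3]
grip_width: 0.716
grip_force: 71.8
```

>>> arm_command:
  deltas:
    - [[-0.005,0,0],[0,0,0]]
    - [[-0.005,0,0],[0,0,0]]

```text
t: 19.25
eef_pos: [0.5628, -0.1313, 0.0258]
orientation: [0.653, 0.758, 0.002, -0.003]
ft_force: [-3.3, 17.9, 11.0]
grip_width: 0.711
grip_force: 72.0
```

>>> arm_command:
  deltas:
    - [[0.015,0,0],[0,0,0]]
    - [[0.028,0,0.005],[0,0,0]]
    - [[0.028,0,0.005],[0,0,0]]

```text
t: 19.62
eef_pos: [0.5628, -0.1311, 0.0258]
orientation: [0.653, 0.758, -0.001, 0.001]
ft_force: [-4.4, -0.1, 7.9]
grip_width: 0.718
grip_force: 71.6
```

>>> arm_command:
  deltas:
    - [[0,0,0],[0,0,0]]
    - [[0,0,0],[0,0,0]]
    - [[0,0,0],[0,0,0]]
    - [[0,0,0],[0,0,0]]
    - [[0,0,-0.2],[0,0,0]]
    - [[0,0,-0.5],[0,0,0]]
    - [[0,0,-0.5],[0,0,0]]
    - [[0,0,-0.5],[0,0,0]]
  hand: 1

```text
t: 20.62
eef_pos: [0.5623, -0.1302, 0.1242]
orientation: [0.653, 0.757, -0.0, 0.0]
ft_force: [-0.2, 0.3, 1.3]
grip_width: 1.001
grip_force: 0.0
```

```bash
python3 g.py .5436 .0003 .13 116 .5436 .0003 .1 134 .5436 .0003 .054 134
```

```text
t 20.62 p [ 0.5623 -0.1302  0.1242] psi 98.46 q [-0.44  0.27  1.69 -0.    1.18 -0.58] F [-0.2  0.3  1.3] M [-0.    0.01 -0.04] w 1.001 0.0
[5.436e-01 3.000e-04 1.300e-01 1.160e+02] [0.659, 0.003, -0.029] [0.0, 0.001, -0.585]
[5.436e-01 3.000e-04 1.000e-01 1.340e+02] [0.0, 0.0, 0.15] [0.0, 0.0, -0.6]
[5.436e-01 3.000e-04 5.400e-02 1.340e+02] [0.0, 0.0, 0.23] [0.0, 0.0, 0.0]
```

>>> arm_command:
  deltas:
    - [[0.3,0,-0.05],[0,0,-0.3]]
    - [[0.6,0,-0.05],[0,0,-0.58]]
    - [[0.66,0,-0.05],[0,0,-0.58]]
    - [[0.66,0,-0.05],[0,0,-0.58]]
  hand: 0

```text
t: 21.12
eef_pos: [0.5422, 0.0006, 0.133]
orientation: [0.531, 0.848, -0.001, -0.001]
ft_force: [0.2, -0.5, 0.1]
grip_width: 0.493
grip_force: 0.0
```

>>> arm_command:
  deltas:
    - [[0,0,0],[0,0,-0.35]]
    - [[0,0,0],[0,0,-0.6]]
    - [[0,0,0],[0,0,-0.6]]
    - [[0,0,0],[0,0,-0.6]]

```text
t: 21.62
eef_pos: [0.5431, -0.0007, 0.1341]
orientation: [0.394, 0.919, -0.0, 0.0]
ft_force: [0.7, -0.0, 0.5]
grip_width: 0.496
grip_force: 0.0
```

```bash
python3 g.py .5436 .0003 .054 134
python3 - <<'E'
from h import *
c=cam('scene'); W=cloud(c); Z=W[...,2]; hsv=cv2.cvtColor(c['pixels'],cv2.COLOR_RGB2HSV)
th=np.radians(8.5);o=np.array([.5625,-.1263]);ex=np.array([np.cos(th),np.sin(th)]);ey=np.array([-np.sin(th),np.cos(th)])
D=W[...,:2]-o;X=D@ex;Y=D@ey
m=(abs(X)<.05)&(abs(Y)<.026)&(Z>.045)&(Z<.07); print('block top',m.sum(),cv2.minAreaRect((np.c_[X[m],Y[m]]*1000).astype(np.float32)),np.median(Z[m]))
im=cv2.cvtColor(c['pixels'],cv2.COLOR_RGB2BGR)[150:260,230:400]
cv2.imwrite('pics/c4.png',cv2.resize(im,None,fx=4.6,fy=4.6,interpolation=cv2.INTER_CUBIC))
E
```

```text
t 21.62 p [ 0.5431 -0.0007  0.1341] psi 133.64 q [-0.22  0.17  1.78 -0.    1.19 -0.99] F [ 0.7 -0.   0.5] M [ 0.02 -0.02 -0.02] w 0.496 0.0
[5.436e-01 3.000e-04 5.400e-02 1.340e+02] [0.002, 0.005, 0.4] [-0.001, 0.001, -0.012]
block top 0 ((0.0, 0.0), (0.0, 0.0), 0.0) nan
  return _methods._mean(a, axis=axis, dtype=dtype,
  ret = ret.dtype.type(ret / rcount)
```

View pics/c4.png

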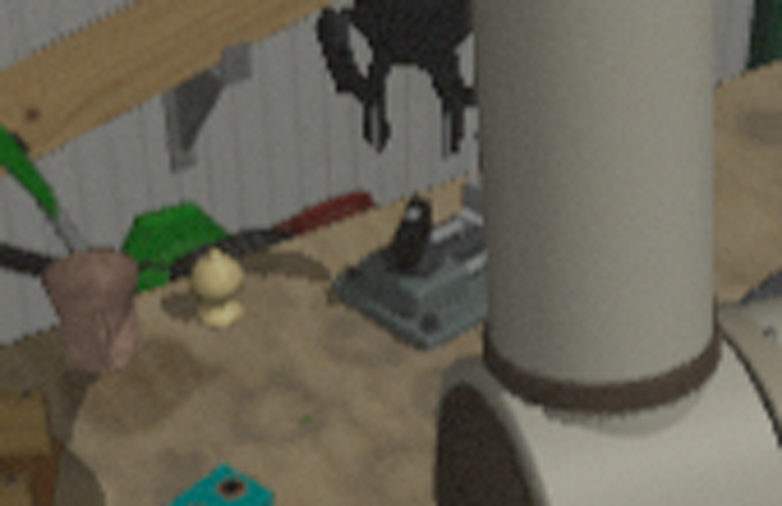

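The crop shows the nut bar at about (412,235), directly below the open fingers. The arm hides the block. I lower and grip the nut.

>>> arm_command:
  deltas:
    - [[0.002,0.005,0.2],[0,0,0]]
    - [[0.002,0.005,0.35],[0,0,0]]
    - [[0.002,0.005,0.4],[0,0,0]]
    - [[0.002,0.005,0.4],[0,0,0]]

```text
t: 22.18
eef_pos: [0.5435, 0.0011, 0.0543]
orientation: [0.392, 0.92, -0.0, 0.0]
ft_force: [0.2, -0.5, 0.8]
grip_width: 0.502
grip_force: 0.0
```

>>> arm_command:
  deltas:
    - [[0,0,0],[0,0,0]]
    - [[0,0,0],[0,0,0]]
    - [[0,0,0],[0,0,0]]
    - [[0,0,0],[0,0,0]]
    - [[0,0,0],[0,0,0]]
    - [[0,0,0],[0,0,0]]
  hand: -1

```text
t: 22.92
eef_pos: [0.5444, 0.0004, 0.0562]
orientation: [0.392, 0.92, -0.0, 0.001]
ft_force: [-3.6, -1.4, 5.9]
grip_width: 0.197
grip_force: 59.9
```

```bash
python3 g.py
```

```text
t 22.93 p [5.444e-01 4.000e-04 5.620e-02] psi 133.83 q [-0.22  0.29  1.82 -0.    1.03 -0.98] F [-3.6 -1.4  5.9] M [-0.34  0.53 -0.22] w 0.197 59.859203696250916
```

>>> arm_command:
  deltas:
    - [[0,0,0],[0,0,0.2]]
    - [[0,0,0],[0,0,0.4]]
    - [[0,0,0],[0,0,0.6]]
    - [[0,0,0],[0,0,0.81]]
    - [[0,0,0],[0,0,0.81]]

```text
t: 23.55
eef_pos: [0.5445, 0.0005, 0.0562]
orientation: [0.577, 0.817, -0.0, 0.002]
ft_force: [-2.6, -2.6, 5.4]
grip_width: 0.197
grip_force: 59.9
```

>>> arm_command:
  deltas:
    - [[0,0,0],[0,0,0.2]]
    - [[0,0,0],[0,0,0.4]]
    - [[0,0,0],[0,0,0.6]]
    - [[0,0,0],[0,0,0.81]]
    - [[0,0,0],[0,0,0.81]]

```text
t: 24.18
eef_pos: [0.5446, 0.0005, 0.0562]
orientation: [0.736, 0.677, 0.0, 0.002]
ft_force: [-3.5, -2.5, 6.1]
grip_width: 0.199
grip_force: 59.8
```

```bash
python3 g.py .5435 .0003 .056 60.8
```

```text
t 24.18 p [5.446e-01 5.000e-04 5.620e-02] psi 85.2 q [-0.22  0.29  1.82 -0.    1.03 -0.14] F [-3.5 -2.5  6.1] M [-0.38  0.49 -0.29] w 0.199 59.810505509376526
[5.435e-01 3.000e-04 5.600e-02 6.080e+01] [-0.001, -0.005, 0.001] [0.006, 0.002, 0.813]
```

>>> arm_command:
  deltas:
    - [[0,0,0],[0,0,0.2]]
    - [[0,0,0],[0,0,0.4]]
    - [[0,0,0],[0,0,0.6]]
    - [[0,0,0],[0,0,0.81]]
    - [[0,0,0],[0,0,0.81]]
    - [[0,0,0],[0,0,0.81]]

```text
t: 24.92
eef_pos: [0.5447, 0.0004, 0.0562]
orientation: [0.862, 0.507, 0.001, 0.001]
ft_force: [-2.2, -2.7, 7.3]
grip_width: 0.198
grip_force: 60.0
```

>>> arm_command:
  deltas:
    - [[0,0,0],[0,0,0]]
    - [[0,0,0],[0,0,0]]
    - [[0,0,0],[0,0,0]]
    - [[0,0,-0.2],[0,0,0]]
    - [[0,0,-0.5],[0,0,0]]
    - [[0,0,-0.6],[0,0,0]]
    - [[0,0,-0.6],[0,0,0]]
  hand: 0.1

```text
t: 25.8
eef_pos: [0.5448, 0.001, 0.1764]
orientation: [0.862, 0.507, 0.002, 0.002]
ft_force: [0.1, -0.0, -0.1]
grip_width: 0.547
grip_force: 0.0
```

```bash
python3 g.py .5436 .0003 .15 60.8
```

```text
t 25.8 p [0.5448 0.001  0.1764] psi 60.97 q [-0.22  0.13  1.75 -0.    1.27  0.29] F [ 0.1 -0.  -0.1] M [ 0.01 -0.02  0.01] w 0.547 0.0
[5.436e-01 3.000e-04 1.500e-01 6.080e+01] [-0.006, -0.004, 0.132] [0.009, -0.002, 0.006]
```

```bash
python3 g.py .567 -.15 .16 80 .5905 -.312 .13 98.5 .5905 -.312 .052 98.5
```

```text
t 25.8 p [0.5448 0.001  0.1764] psi 60.97 q [-0.22  0.13  1.75 -0.    1.27  0.29] F [ 0.1 -0.  -0.1] M [ 0.01 -0.02  0.01] w 0.547 0.0
[ 0.567 -0.15   0.16  80.   ] [-0.607, 0.463, 0.083] [0.01, -0.001, -0.634]
[ 0.5905 -0.312   0.13   98.5   ] [-0.777, 0.256, 0.15] [0.0, 0.0, -0.617]
[ 5.905e-01 -3.120e-01  5.200e-02  9.850e+01] [0.0, 0.0, 0.39] [0.0, 0.0, 0.0]
```

>>> arm_command:
  deltas:
    - [[-0.2,0.15,0.03],[0,0,-0.2]]
    - [[-0.4,0.3,0.06],[0,0,-0.45]]
    - [[-0.607,0.463,0.08],[0.01,0,-0.63]]
    - [[-0.607,0.463,0.08],[0.01,0,-0.63]]
    - [[-0.607,0.463,0.08],[0.01,0,-0.63]]

```text
t: 26.42
eef_pos: [0.5645, -0.149, 0.1566]
orientation: [0.767, 0.641, -0.002, -0.004]
ft_force: [-0.1, -0.1, 0.2]
grip_width: 0.55
grip_force: 0.0
```

>>> arm_command:
  deltas:
    - [[-0.25,0.08,0.05],[0,0,-0.2]]
    - [[-0.5,0.17,0.1],[0,0,-0.4]]
    - [[-0.777,0.256,0.15],[0,0,-0.617]]
    - [[-0.777,0.256,0.15],[0,0,-0.617]]
    - [[-0.777,0.256,0.15],[0,0,-0.617]]

```text
t: 27.05
eef_pos: [0.5884, -0.3099, 0.1275]
orientation: [0.653, 0.757, -0.001, -0.003]
ft_force: [-0.7, 0.5, 0.3]
grip_width: 0.546
grip_force: 0.0
```

```bash
python3 g.py .5905 -.312 .052 98.5
python3 - <<'E'
from h import *
c=cam('top'); W=cloud(c); Z=W[...,2]
th=np.radians(8.5);o=np.array([.5632,-.1263]);ex=np.array([np.cos(th),np.sin(th)]);ey=np.array([-np.sin(th),np.cos(th)])
D=W[...,:2]-o;X=D@ex;Y=D@ey
hsv=cv2.cvtColor(c['pixels'],cv2.COLOR_RGB2HSV)
for lo in range(-30,36,3):
    k=(abs(X)<.028)&(Y>=lo/1e3)&(Y<(lo+3)/1e3); print(lo,k.sum(),np.nanmedian(Z[k]).round(3) if k.any() else '',np.median(hsv[k],0) if k.any() else '')
im=cv2.cvtColor(c['pixels'],cv2.COLOR_RGB2BGR)[150:230,290:440]
cv2.imwrite('pics/c5.png',cv2.resize(im,None,fx=5.2,fy=5.2,interpolation=cv2.INTER_CUBIC))
E
```

```text
t 27.05 p [ 0.5884 -0.3099  0.1275] psi 98.39 q [-0.67  0.48  1.41 -0.    1.26 -0.81] F [-0.7  0.5  0.3] M [-0.02 -0.01 -0.01] w 0.546 0.0
[ 5.905e-01 -3.120e-01  5.200e-02  9.850e+01] [-0.013, 0.011, 0.378] [-0.009, -0.007, -0.004]
-30 18 0.053 [ 18.   69.  160.5]
-27 17 0.054 [ 20. 135. 177.]
-24 16 0.054 [ 21.  154.  185.5]
-21 19 0.056 [ 21. 156. 189.]
-18 16 0.056 [ 20.5 154.5 188. ]
-15 15 0.055 [ 20. 152. 184.]
-12 17 0.055 [ 17. 146. 175.]
-9 18 0.055 [ 16.  141.5 161. ]
-6 16 0.054 [ 17.5 147.5 172.5]
-3 17 0.056 [ 18. 147. 179.]
0 18 0.056 [ 18.5 149.  181. ]
3 15 0.056 [ 20. 153. 186.]
6 20 0.057 [ 21. 156. 190.]
9 17 0.054 [ 21. 156. 189.]
12 17 0.055 [ 21. 157. 180.]
15 33 0.049 [ 19. 112. 133.]
18 11 0.017 [ 18.  24. 131.]
21 6 0.048 [ 20.   11.  147.5]
24 16 0.055 [ 24.   8. 164.]
27 18 0.056 [ 20.5   9.  174.5]
30 15 0.056 [ 21.   9. 174.]
33 19 0.059 [ 21.  11. 157.]
```

View pics/c5.png

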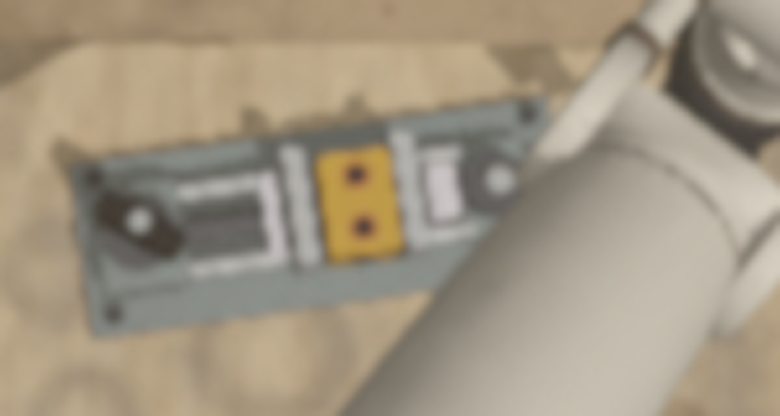

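The crop shows the block flat between the jaws at about (358,205), upright and centred in x. The nut jaw face lies at about 22 mm. Now the lever.

>>> arm_command:
  deltas:
    - [[-0.013,0.011,0.2],[-0.009,-0.007,0]]
    - [[-0.013,0.011,0.33],[-0.009,-0.007,0]]
    - [[-0.013,0.011,0.37],[-0.009,-0.007,0]]
    - [[-0.013,0.011,0.37],[-0.009,-0.007,0]]
  hand: -0.1

```text
t: 27.6
eef_pos: [0.591, -0.3129, 0.0547]
orientation: [0.653, 0.757, -0.0, 0.001]
ft_force: [-0.5, -0.6, -0.3]
grip_width: 0.448
grip_force: 0.0
```

```bash
python3 g.py .5905 -.312 .052 98.5
```

```text
t 27.6 p [ 0.591  -0.3129  0.0547] psi 98.43 q [-0.67  0.57  1.44 -0.    1.13 -0.81] F [-0.5 -0.6 -0.3] M [ 0.02  0.02 -0.05] w 0.448 0.0
[ 5.905e-01 -3.120e-01  5.200e-02  9.850e+01] [0.005, -0.002, 0.013] [0.001, 0.003, -0.002]
```

>>> arm_command:
  deltas:
    - [[0.001,-0.043,0],[0,0,0.17]]
    - [[0.007,-0.085,0],[0,0,0.33]]
    - [[0.017,-0.127,0],[0,0,0.5]]
    - [[0.03,-0.168,0],[0,0,0.67]]
    - [[0.046,-0.207,0],[0,0,0.83]]
    - [[0.066,-0.245,0],[0,0,1]]
    - [[0.066,-0.245,0],[0,0,1]]
  hand: -0.28

```text
t: 28.48
eef_pos: [0.5413, -0.3085, 0.0562]
orientation: [0.827, 0.562, 0.0, 0.002]
ft_force: [0.2, -0.3, 0.2]
grip_width: 0.364
grip_force: 0.0
```

```bash
python3 g.py .5192 -.294 .053 68.5
```

```text
t 28.48 p [ 0.5413 -0.3085  0.0562] psi 68.44 q [-0.71  0.46  1.59 -0.    1.09 -0.33] F [ 0.2 -0.3  0.2] M [ 0.01 -0.   -0.04] w 0.364 0.0
[ 5.192e-01 -2.940e-01  5.300e-02  6.850e+01] [0.027, -0.129, 0.016] [0.009, 0.004, -0.002]
```

>>> arm_command:
  deltas:
    - [[0.011,-0.043,0],[0,0,0.17]]
    - [[0.017,-0.085,0],[0,0,0.33]]
    - [[0.027,-0.127,0],[0,0,0.5]]
    - [[0.04,-0.168,0],[0,0,0.67]]
    - [[0.056,-0.207,0],[0,0,0.83]]
    - [[0.076,-0.245,0],[0,0,1]]
    - [[0.076,-0.245,0],[0,0,1]]

```text
t: 29.35
eef_pos: [0.5014, -0.277, 0.0557]
orientation: [0.944, 0.33, 0.001, 0.003]
ft_force: [0.7, -2.4, 1.2]
grip_width: 0.357
grip_force: 1.1
```

```bash
python3 g.py .4952 -.2699 .055 38.5
```

```text
t 29.35 p [ 0.5014 -0.277   0.0557] psi 38.51 q [-0.72  0.35  1.74 -0.    1.05  0.18] F [ 0.7 -2.4  1.2] M [-0.39 -0.13 -0.01] w 0.357 1.1060583383368794
[ 0.4952 -0.2699  0.055  38.5   ] [-0.002, -0.047, 0.003] [0.01, 0.0, 0.0]
```

>>> arm_command:
  deltas:
    - [[0.001,-0.043,0],[0,0,0.17]]
    - [[0.007,-0.085,0],[0,0,0.33]]
    - [[0.017,-0.127,0],[0,0,0.5]]
    - [[0.03,-0.168,0],[0,0,0.67]]
    - [[0.046,-0.207,0],[0,0,0.83]]
    - [[0.066,-0.245,0],[0,0,1]]
    - [[0.066,-0.245,0],[0,0,1]]

```text
t: 30.22
eef_pos: [0.4811, -0.23, 0.055]
orientation: [0.997, 0.075, 0.001, 0.002]
ft_force: [-0.9, -3.6, 1.2]
grip_width: 0.359
grip_force: 1.3
```

>>> arm_command:
  deltas:
    - [[0,-0.02,0],[0,0,0.05]]
    - [[0,-0.035,0],[0,0,0.06]]
    - [[0,-0.045,0],[0,0,0.06]]
    - [[0,-0.045,0],[0,0,0.06]]

```text
t: 30.72
eef_pos: [0.4801, -0.224, 0.0548]
orientation: [0.998, 0.058, 0.002, 0.005]
ft_force: [1.7, -16.3, -2.6]
grip_width: 0.36
grip_force: 7.7
```

```bash
python3 g.py
```

```text
t 30.73 p [ 0.4801 -0.224   0.0548] psi 6.64 q [-0.66  0.25  1.87 -0.01  1.01  0.8 ] F [  1.7 -16.3  -2.6] M [-2.41 -0.12 -0.  ] w 0.36 7.742891273810528
```

The force jumped to 16 N against the usual 4 to 5 N, so the lever is on its stop. I back off, open and rise.

>>> arm_command:
  deltas:
    - [[0,0.04,0],[0,0,0]]
    - [[0,0.04,0],[0,0,0]]
    - [[0,0.04,0],[0,0,0]]
    - [[0,0.04,-0.2],[0,0,0]]
    - [[0,0.04,-0.5],[0,0,0]]
    - [[0,0.04,-0.8],[0,0,0]]
    - [[0,0.04,-0.8],[0,0,0]]
  hand: 0.1

```text
t: 31.6
eef_pos: [0.4825, -0.2295, 0.2199]
orientation: [0.998, 0.058, 0.005, 0.004]
ft_force: [-0.0, 0.3, -0.1]
grip_width: 0.548
grip_force: 0.0
```

>>> arm_command:
  deltas:
    - [[-0.5,0.9,0],[0,0,0]]
    - [[-0.5,0.9,0],[0,0,0]]
    - [[-0.5,0.9,0],[0,0,0]]
    - [[-0.5,0.9,0],[0,0,0]]
    - [[-0.5,0.9,0],[0,0,0]]

```text
t: 32.22
eef_pos: [0.4005, -0.4179, 0.2129]
orientation: [0.998, 0.057, 0.0, -0.0]
ft_force: [1.0, 0.3, 0.3]
grip_width: 0.55
grip_force: 0.0
```

```bash
python3 g.py
python3 - <<'E'
from h import *
c=cam('top'); W=cloud(c); Z=W[...,2]
th=np.radians(8.5);o=np.array([.5632,-.1263]);ex=np.array([np.cos(th),np.sin(th)]);ey=np.array([-np.sin(th),np.cos(th)])
D=W[...,:2]-o;X=D@ex;Y=D@ey
hsv=cv2.cvtColor(c['pixels'],cv2.COLOR_RGB2HSV)
m=(hsv[...,1]>125)&(Z>.045)&(Z<.065)&(abs(X)<.05)&(abs(Y)<.05); print(cv2.minAreaRect((np.c_[X[m],Y[m]]*1000).astype(np.float32)),np.median(Z[m]))
g=(Z>.075)&(Z<.095)&(X<-.05)&(X>-.13)&(abs(Y+.09)<.05); q=np.c_[X[g],Y[g]]; print(g.sum(), (q.min(0)+q.max(0))/2 if len(q) else '')
im=cv2.cvtColor(c['pixels'],cv2.COLOR_RGB2BGR)[150:240,290:440]
cv2.imwrite('pics/c6.png',cv2.resize(im,None,fx=5.2,fy=5.2,interpolation=cv2.INTER_CUBIC))
E
```

```text
t 32.23 p [ 0.4005 -0.4179  0.2129] psi 6.49 q [-1.02  0.18  1.61  0.    1.35  0.44] F [1.  0.3 0.3] M [0.08 0.07 0.  ] w 0.55 0.0
((-3.2427406311035156, -0.8766593933105469), (39.64993667602539, 63.030975341796875), 89.06796264648438) 0.054918547430846454
47 [-0.09711388 -0.0882775 ]
```

View pics/c6.png

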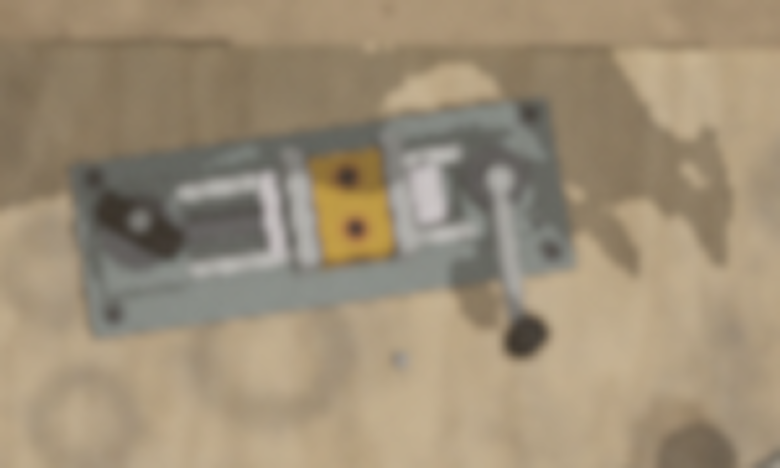

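The crop shows the block at about (350,205) with both jaws against it. The lever points along the clamp's -x with its grip at (525,335), which is ≈ 1.59 rad, and the arm is clear. Handing in.

```bash
python3 -c "
from workcell import r
print(r.close_job())"
```

```text
the job is handed in; nothing more can be done
None
```

I handed the job in at about 32 s. The block stands flat on the clamp bed between the jaws, the nut jaw face is at about 22 mm, the lever is closed on its stop (about 1.59 rad), and the arm is clear. The hand-in gave no verdict, and I had no direct reading of the jaw spring.

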